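# Hang the brass plate and bring the lab jack up to it

## Task

Take the brass plate out of the wooden rack and hang it by its hole on the peg of the stand, over the lab jack, and let go of it. Then turn the jack's four-spoked knob to raise the platform until it just touches the lower end of the hanging plate and carries a little of its weight, without lifting it more than a few millimetres. Leave the steel plate, the jar and the steel block where they are.

Things in the scene. Friction and masses are not known exactly. Their poses are not given: they have to be found in the camera images.
- brass_plate: spade-shaped brass (yellow) plate, upright, 8 mm thick (x), 0.28 to 0.46 kg, 110 mm tall: head 70 (y) by 70 mm with a 26 mm round hole through it along x, below it a tongue 40 mm wide and 40 mm long, its lower end half round. Origin at the tongue's lowest point, mid thickness; z up: hole centre at 62 mm, top edge at 110 mm. Starts in one of the rack's slots, shoulders resting on the rack's top.
- brass_plate_hole (a point): centre of the brass plate's hole; the hole runs along the plate's x. When the plate hangs free this point is 8 mm below the peg's axis and the tongue's lowest point 70 mm below the peg's axis.
- steel_plate: spade-shaped dark steel plate, upright, 8 mm thick (x), 0.35 kg, 110 mm tall: head 70 (y) by 70 mm with a 26 mm round hole through it along x, below it a tongue 40 mm wide and 40 mm long, its lower end half round. Origin at the tongue's lowest point, mid thickness; z up: hole centre at 62 mm, top edge at 110 mm. Stays in the rack's other slot.
- rack: fixed light wood rack, 116 mm (x) by 90 mm (y) by 50 mm high, with two slots 11 mm (x) by 43 mm (y), open at the top, at x = -30 and +30 mm. Origin at the centre of its underside. The tongues hang in the slots; the plates' heads stand from 50 to 120 mm above the table.
- stand: fixed stand; origin on the table under the middle of the peg. A 10 mm round steel peg runs level along x at 205 mm height from a post at x = +85 mm to its free end at x = -37 mm, where a collar 14 mm in diameter, 4 mm thick keeps things on. Post cap (blue, 24 mm square, x = 73 to 97 mm) tops out 12 mm above the peg's axis; base 90 by 130 mm from x = 70 to 160 mm.
- peg_mid (a point): on the peg's axis, 37 mm from its free end; x along the peg towards the post, z up. A plate is threaded on from the -x end; this is a good place for it.
- jack_platform: aluminium platform of the scissor lab jack, 104 by 104 by 8 mm, under the peg; origin at the centre of its top face, z up, x from the knob into the jack. It moves only up and down as the knob turns, and cannot be pushed up or down directly. It starts 116 to 127 mm above the table, reaches 140 mm. The jack is fixed to the bench.
- knob_hub (a point): centre of the jack's knob, on the robot's side, 105 mm in -x of the jack's middle; rises half as much as the platform. x along the knob's axis into the jack, z up. Hub 22 mm in diameter and 22 mm long, four steel spokes 10 mm thick, 90 degrees apart, square to the axis, each ending in a 14 mm red ball centred 42 mm from the axis; 10 mm shaft.
- jack_knob (a joint): turn of the knob in rad (0 to 12.5, two turns), right-handed about +x of knob_hub: clockwise seen from the knob's outer side, the topmost spoke moving towards -y. Growing values raise the platform, 20 mm a turn. At 0 and every quarter turn one spoke points straight up. Stiff (0.1 N m), stays put; spokes are not slippery: push square to them.
- jar: white plastic jar, 58 mm in diameter, 85 mm high; origin at the centre of its underside. Loose, beside the jack; leave it alone.
- bench_block: steel block 65 by 65 by 28 mm; origin at the centre of its underside. Loose, beside the jack; leave it alone.
Not all that is in view belongs to the job. What is shaped like the part that bears jack_platform but purple or turquoise is not meant.

How it is judged:
By the outcome, as a careful person would: the job done as asked, in the order asked, and still so for the second after the job is handed in, with the robot touching nothing.
It also fails if it takes over 72 s, if anything falls off the work surface, if the arm or the gripper's body presses on something with over 40 N, if the wrist force passes 120 N, or if a joint passes its speed limit or range.

## Robot

A 7-joint arm with a two-finger parallel gripper is mounted at the origin on the work surface. World frame = base frame: x ahead of the robot, y to its left, z up, the work surface at z = 0. Lengths are in m, angles in rad, forces in N, time in s.
With the tool pointing down it reaches from about 0.425 to 0.975 m from the base axis. Payload 16.7 kg.
Tool frame: the origin (TCP) lies at the very end of the fingers, on their centre line; the grasp point (between the pads) lies 19 mm behind it; z points along the fingers, y is the line along which they close (so a half turn about z gives the same grasp; the last joint's range is limited). The gripper opens to 85 mm and grips with 20 to 120 N. Pads are 22 mm wide; open, the fingers measure 114 mm over their backs; the gripper's body (76 mm by 85 mm) begins 54 mm behind the grasp point. The pads swing forward as they close: fully open they stand 13 mm farther back than shut.
Start: joints at [-1.482, 0.426, 0.074, 1.606, -0.034, 1.111, -0.067], TCP at [0.159, 0.656, 0.231] pointing down, gripper open.
Joint ranges: [-2.85, 2.85], [-0.5, 2.14], [-1.23, 1.37], [0.21, 2.46], [-1.02, 4.16], [0.16, 2.05], [-2.73, 2.73]. Speed limits (rad/s): [1.89, 1.89, 2.39, 2.39, 3.01, 3.01, 3.01].

## Interface

Orientations are given as a unit quaternion [w, x, y, z].
In Python, from cell import * gives the robot as it stands.
- The arm moves only by the tool apply_moves, never from a script. Its argument "steps" is a list that holds one entry, the list of rows, each a list of 7 numbers: the shift along the world's x, y, z in cm, then the turn, a rotation vector about the world's x, y, z in degrees, then the finger opening in cm, from 0 to 8.54. A call has 1 to 8 rows; each row shifts and turns the commanded pose from where the row before left it; what a row does not reach is not made up. A row lasts 1/8 s, in which the tool goes at most 62.5 mm and 10.7 degrees, less where a joint would pass 70% of its speed; a pose out of reach is approached as far as the arm can. A call with a gripper value outside its range is refused whole. The fingers move at their own pace and stop on an object; "grip_force" is the grip in N (left out, the last holds). Time passes only in rows, so rows that do not move let the fingers close. It gives the time, the measured TCP pose, the force, the opening and the grip force at its end, in the units of the state.
- get_state(): the state, without advancing time (a new reading comes with each control period).
- snapshot(name): name is "scene" or "top" or "wrist"; returns (picture, depth): 420x560x3 uint8, red, green, blue; 420x560 float32, m along the optical axis (not along the pixel's ray), 0 where there is no reading.
- calibration(name): a dict with "K" (3x3 intrinsics, pixels), "view" (4x4, takes a point from world to camera coordinates). Camera axes: x right, y down, z forward; pixel columns grow to the right and rows downward; lengths in m; the calibration is good to about 2 mm. A picture is of the moment at which its call begins: read the wrist's pose just before it. calibration takes no time and is no camera call; for the wrist camera it gives the pose at the moment of the call.
- job_done(): hands the job in; it is judged then, once.
The state is a dict: "time_s": time; "qpos": joint angles; "qd": joint speeds; "joint_torque": joint torques, N m; "eef_pos": TCP position; "orientation": TCP orientation; "contact_force": force on the tool from outside, world axes, zero at the start; "moment": the same for the moment, N m; "width": opening from 0.0 (shut) to 1.0 (fully open); "grasp_force": force on a finger pad.
Only numpy, scipy, OpenCV 4.12 (cv2) and the standard library are available. Lean on these libraries where they do the work, as an engineer would, in place of code of your own. Each camera call takes 0.05 s, during which the arm holds its last target. There are 200 camera calls.

## Working session

There is one attempt and no reset: what is moved stays moved. The work goes in short steps, Python scripts to look and compute and a tool call to move; the robot and the scene stay as the last step left them, time stands still between calls to the robot, and variables do not carry over. Pictures are saved under pics/ and viewed, at most 10 in all, crops included, and the job is handed in when it is done.

Besides the shell and the picture viewer there is one more tool, called after "Emit:" as name(argument=value, ...), one argument or row to a line, values as JSON. apply_moves: Moves the arm, as the interface text tells. Its arguments: {"type":"object","properties":{"steps":{"type":"array","items":{"type":"array","items":{"type":"array","items":{"type":"number"}}}},"grip_force":{"type":"number"}},"required":["steps"]}

```bash
mkdir -p pics; ls
cat > h.py <<'E'
from cell import *
import numpy as np, cv2
def save(n,f,img=None):
    if img is None: img,_=snapshot(n)
    cv2.imwrite(f'pics/{f}.png',cv2.cvtColor(img,cv2.COLOR_RGB2BGR))
def cloud(n):
    c=calibration(n); p,d=snapshot(n); K=np.array(c['K']);V=np.linalg.inv(np.array(c['view']))
    v,u=np.mgrid[:d.shape[0],:d.shape[1]]
    P=np.stack([(u-K[0,2])/K[0,0]*d,(v-K[1,2])/K[1,1]*d,d],-1)
    return p,d,P@V[:3,:3].T+V[:3,3]
E
python3 - <<'E'
from h import *
a,_,A=cloud('scene');b,_,B=cloud('top')
save('',"s",a);save('',"t",b)
np.savez('c0.npz',a=a,A=A,b=b,B=B)
for n in('scene','top'):
    V=np.linalg.inv(calibration(n)['view']);print(n,V.round(3).tolist())
s=get_state();print(s)
E
```

```text
pics
scene [[-0.535, 0.709, -0.46, 1.062], [0.845, 0.45, -0.289, 0.255], [0.002, -0.543, -0.84, 0.972], [0.0, 0.0, 0.0, 1.0]]
top [[-0.02, -0.996, 0.092, 0.48], [-0.999, 0.017, -0.027, -0.017], [0.026, -0.093, -0.995, 1.162], [0.0, 0.0, 0.0, 1.0]]
{'time_s': 0.1, 'qpos': array([-1.4825278 ,  0.42665741,  0.07382975,  1.60654267, -0.03408569,
        1.1107614 , -0.06708249]), 'qd': array([-0.00122312, -0.00182886,  0.00077451, -0.00145586,  0.00187483,
        0.00078079, -0.00013586]), 'joint_torque': array([ 7.91399129e-03, -9.51538181e+01,  3.77113983e+00, -4.64400494e+01,
        1.95814774e-02,  6.64758394e-03, -3.81234338e-05]), 'eef_pos': array([0.15891644, 0.65566061, 0.2306881 ]), 'orientation': array([-2.57860047e-05,  1.18597737e-01,  9.92942228e-01, -5.54609261e-04]), 'contact_force': array([ 0.49633426,  0.46879837, -0.18009138]), 'moment': array([ 0.00407759, -0.0176486 , -0.0500717 ]), 'grasp_force': 0.0, 'width': 1.0037685100544558}
```

View pics/s.png

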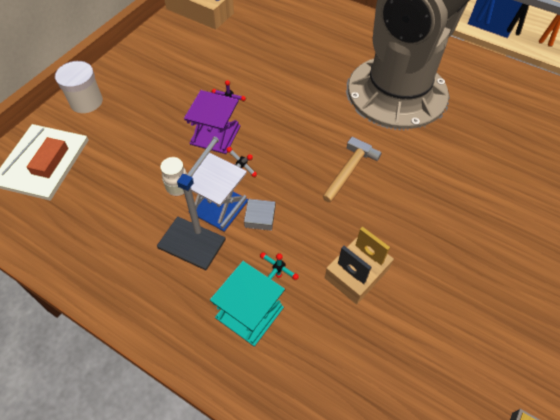

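View pics/t.png

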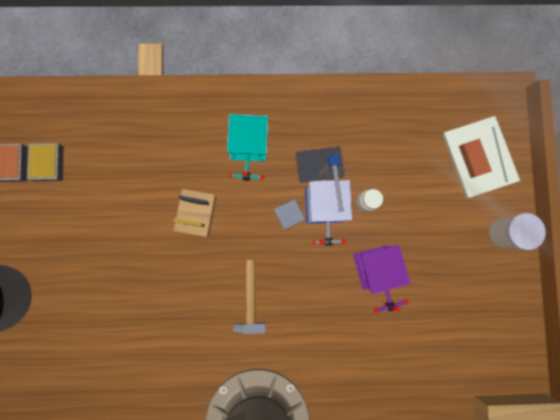

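Candidates: brass plate at scene (372,245)/top (189,222), with the dark steel one at (353,265)/(194,200) and a yellow tray item at top (43,162). The jack is the aluminium one at scene (217,180)/top (329,201) under the peg, with its knob at top (328,241). The turquoise jack (247,137) and purple jack (382,270) are decoys. Next I measure and check with one crop.

```bash
cat > m.py <<'E'
from h import *
z=np.load('c0.npz')
for im,P,nm,roi in((z['b'],z['B'],'top',dict(rack=(170,180,225,245),jack=(300,140,360,255))),(z['a'],z['A'],'scene',dict(rack=(315,215,405,305),jack=(150,120,280,270)))):
    hsv=cv2.cvtColor(im,cv2.COLOR_RGB2HSV).astype(int)
    def rep(l,m,r):
        x0,y0,x1,y1=roi[r];k=np.zeros(m.shape,bool);k[y0:y1,x0:x1]=1;m=m&k
        Q=P[m]
        if len(Q)<3: print(nm,l,len(Q));return
        c=Q[:,:2]-Q[:,:2].mean(0);w,v=np.linalg.eigh(c.T@c)
        print(nm,l,len(Q),'med',np.median(Q,0).round(4),'min',np.percentile(Q,3,axis=0).round(4),'max',np.percentile(Q,97,axis=0).round(4),'ax',np.degrees(np.arctan2(v[1,1],v[0,1])).round(1))
    H,S,V=hsv[...,0],hsv[...,1],hsv[...,2];Z=P[...,2]
    rep('brass',(Z>.06)&(Z<.14)&(V>70)&(S>120),'rack')
    rep('steel',(Z>.06)&(Z<.14)&(V<70),'rack')
    rep('racktop',(Z>.044)&(Z<.054),'rack')
    rep('plat',(Z>.105)&(Z<.14)&(S<60)&(V>120),'jack')
    rep('peg',(Z>.19)&(Z<.212)&(S<100),'jack')
    rep('cap',(Z>.2)&(Z<.23)&(S>120)&(H>95)&(H<130),'jack')
    red=((H<6)|(H>174))&(S>170)&(V>110)
    x0,y0,x1,y1=roi['jack'];k=np.zeros(red.shape,np.uint8);k[y0:y1,x0:x1]=red[y0:y1,x0:x1]
    n,lab,st,cen=cv2.connectedComponentsWithStats(k)
    for i in range(1,n):
        if st[i,4]>3: print(nm,'ball',cen[i].round(1),st[i,4],np.median(P[lab==i],0).round(4))
    x0,y0,x1,y1=roi['jack'];save('',nm+'crop',cv2.resize(im[y0:y1,x0:x1],None,fx=5 if nm=='top' else 4,fy=5 if nm=='top' else 4,interpolation=cv2.INTER_CUBIC))
    if nm=='top':
        for l,c in(('cap',(334,160)),('jar',(371,200)),('block',(289,214))): print(l,P[c[1],c[0]])
E
python3 m.py
```

```text
top brass 110 med [0.5396 0.1618 0.121 ] min [0.5316 0.1304 0.0684] max [0.5482 0.1976 0.1248] ax 78.8
top steel 29 med [0.5937 0.1455 0.1158] min [0.5892 0.1199 0.0935] max [0.5993 0.1728 0.1234] ax 79.4
top racktop 1003 med [0.5682 0.1571 0.0513] min [0.5137 0.1134 0.0476] max [0.6255 0.2035 0.0538] ax 169.3
top plat 1489 med [ 0.5874 -0.1965  0.1197] min [ 0.5403 -0.2504  0.1159] max [ 0.6379 -0.1515  0.1233] ax 57.9
top peg 148 med [ 0.6076 -0.2032  0.2099] min [ 0.5575 -0.2118  0.2022] max [ 0.6639 -0.1939  0.2117] ax -173.3
top cap 99 med [ 0.6752 -0.1957  0.2135] min [ 0.6654 -0.2065  0.2089] max [ 0.6869 -0.1845  0.2165] ax 94.8
top ball [343.  240.7] 13 [ 0.4844 -0.2356  0.0913]
top ball [313.7 241.5] 6 [ 0.4848 -0.1658  0.0405]
top ball [321.4 241.6] 15 [ 0.4829 -0.1763  0.1008]
cap [ 0.67504121 -0.19597951  0.21436267]
jar [ 0.59189695 -0.31587903  0.08537536]
block [ 0.56283894 -0.1003464   0.02382762]
scene brass 587 med [0.5425 0.1707 0.1001] min [0.5345 0.1366 0.0615] max [0.5508 0.2032 0.1216] ax 79.4
scene steel 418 med [0.6025 0.159  0.0964] min [0.5959 0.1254 0.0625] max [0.609  0.1895 0.1208] ax 78.8
scene racktop 1144 med [0.5933 0.1698 0.0499] min [0.5254 0.1164 0.0462] max [0.6296 0.2119 0.053 ] ax 151.3
scene plat 1684 med [ 0.5887 -0.1896  0.1175] min [ 0.5398 -0.239   0.1142] max [ 0.639  -0.146   0.1205] ax -149.7
scene peg 257 med [ 0.6162 -0.1974  0.2082] min [ 0.5563 -0.2065  0.195 ] max [ 0.6863 -0.1812  0.2113] ax -173.0
scene cap 158 med [ 0.6782 -0.1892  0.2109] min [ 0.6657 -0.202   0.201 ] max [ 0.6876 -0.1795  0.2137] ax 47.8
scene ball [228.8 149.1] 19 [ 0.4849 -0.2318  0.0879]
scene ball [249.3 156.8] 25 [ 0.4851 -0.1732  0.0967]
scene ball [254. 174.] 17 [ 0.4858 -0.1628  0.0388]
scene ball [262.  254.5] 21 [ 0.6661 -0.0217  0.0551]
scene ball [277.8 256.3] 20 [0.67   0.0201 0.0968]
```

View pics/scenecrop.png

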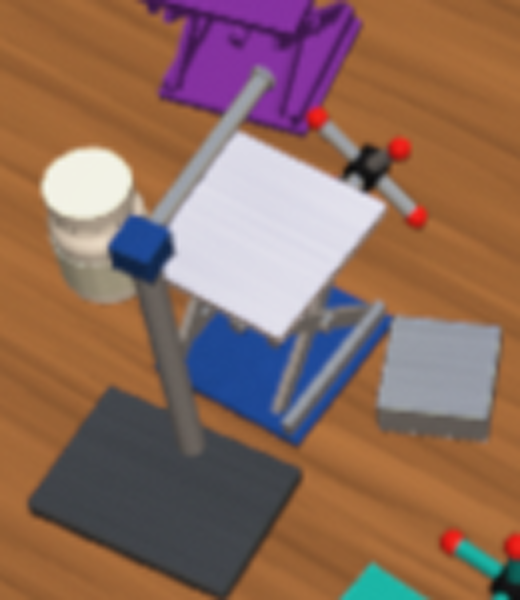

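The crop shows the aluminium platform with jar, block and blue-capped post around it; the knob has three visible red balls. In scene pixels they are at (229,149), (249,157) and (254,174). Moving above the brass plate.

Emit:
apply_moves(
  steps=[
    [[2.37,-3.06,0,0,0,-5.46,4],[2.37,-3.06,0,0,0,-5.46,4],[2.37,-3.06,0,0,0,-5.46,4],[2.37,-3.06,0,0,0,-5.46,4],[2.37,-3.06,0,0,0,-5.46,4],[2.37,-3.06,0,0,0,-5.46,4],[2.37,-3.06,0,0,0,-5.46,4],[2.37,-3.06,0,0,0,-5.46,4]],
  ],
)

```text
time_s: 1.1
eef_pos: [0.35, 0.4093, 0.2313]
orientation: [-0.0, 0.482, 0.876, 0.0]
contact_force: [-0.6, 0.2, 1.1]
width: 0.47
grasp_force: 0.0
```

Emit:
apply_moves(
  steps=[
    [[2.37,-3.06,0,0,0,-5.46,4],[2.37,-3.06,0,0,0,-5.46,4],[2.37,-3.06,0,0,0,-5.46,4],[2.37,-3.06,0,0,0,-5.46,4],[2.37,-3.06,0,0,0,-5.46,4],[2.37,-3.06,0,0,0,-5.46,4],[2.37,-3.06,0,0,0,-5.46,4],[2.37,-3.06,0,0,0,-5.46,4]],
  ],
)

```text
time_s: 2.1
eef_pos: [0.5392, 0.164, 0.2314]
orientation: [0.0, 0.774, 0.634, 0.0]
contact_force: [-0.2, 0.9, 1.0]
width: 0.467
grasp_force: 0.0
```

```bash
cat > w.py <<'E'
from h import *
from scipy.spatial.transform import Rotation as R
def tcp():
    s=get_state();q=s['orientation'];r=R.from_quat([q[1],q[2],q[3],q[0]])
    M=r.as_matrix();print('t',round(s['time_s'],2),'tcp',s['eef_pos'].round(4),'ydir',np.degrees(np.arctan2(M[1,1],M[0,1])).round(1),'z',M[:,2].round(3),'F',s['contact_force'].round(1),'w',round(s['width'],3),'g',round(s['grasp_force'],1),'q7',s['qpos'].round(2))
    return s
E
python3 - <<'E'
from w import *
tcp();print(np.linalg.inv(calibration('wrist')['view']).round(3).tolist())
p,d,P=cloud('wrist');save('','w1',p)
hsv=cv2.cvtColor(p,cv2.COLOR_RGB2HSV).astype(int);H,S,V=[hsv[...,i] for i in range(3)];Z=P[...,2]
for l,m in(('toparea',(Z>.113)&(Z<.13)),):
    n,lab,st,cen=cv2.connectedComponentsWithStats(m.astype(np.uint8))
    for i in range(1,n):
        if st[i,4]>60:
            Q=P[lab==i];r=cv2.minAreaRect((Q[:,:2]*1000).astype(np.float32));print(cen[i].round(),st[i,4],r,Q[:,2].mean().round(4),p[lab==i].mean(0).round())
E
```

```text
t 2.1 tcp [0.5392 0.164  0.2314] ydir -11.3 z [ 0.  0. -1.] F [-0.2  0.9  1. ] w 0.467 g 0.0 q7 [-0.91  0.27  0.6   1.89 -0.18  1.03 -0.43]
[[0.981, -0.186, -0.061, 0.555], [-0.196, -0.931, -0.308, 0.244], [0.001, 0.314, -0.949, 0.375], [0.0, 0.0, 0.0, 1.0]]
[287. 200.] 696 ((539.9335327148438, 168.17413330078125), (70.1043930053711, 7.627775192260742), 78.48443603515625) 0.1208 [232. 199. 102.]
[355. 199.] 864 ((598.627197265625, 156.49163818359375), (70.09429168701172, 8.47822093963623), 78.67642974853516) 0.1201 [98. 97. 98.]
```

View pics/w1.png

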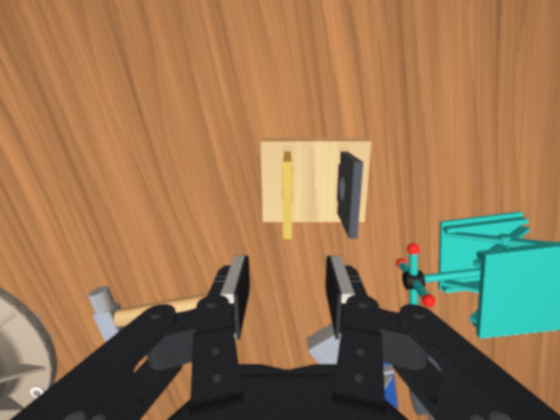

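The wrist view shows the brass plate's top edge at (287,200) and the steel one at (355,199). Brass centre is (0.540, 0.168), yaw −11.4°. Descending and gripping.

Emit:
apply_moves(
  steps=[
    [[0.07,0.42,-3,0,0,0,4],[0,0,-3,0,0,0,4],[0,0,-3,0,0,0,4],[0,0,-3,0,0,0,4],[0,0,-1.9,0,0,0,4],[0,0,0,0,0,0,4],[0,0,0,0,0,0,0],[0,0,0,0,0,0,0]],
  ],
  grip_force=60,
)

```text
time_s: 3.15
eef_pos: [0.5398, 0.1708, 0.0935]
orientation: [0.0, 0.772, 0.636, 0.001]
contact_force: [0.7, -0.2, 2.8]
width: 0.089
grasp_force: 58.7
```

Emit:
apply_moves(
  steps=[
    [[0,0,0,0,0,0,0],[0,0,0,0,0,0,0],[0,0,0,0,0,0,0],[0,0,0.5,0,0,0,0]],
  ],
)

```text
time_s: 3.65
eef_pos: [0.5387, 0.1706, 0.0976]
orientation: [-0.0, 0.772, 0.636, -0.0]
contact_force: [0.7, -0.1, -5.2]
width: 0.081
grasp_force: 58.4
```

Emit:
apply_moves(
  steps=[
    [[0,0,2,0,0,0,0],[0,0,3,0,0,0,0],[0,0,3,0,0,0,0],[0,0,3,0,0,0,0],[0,0,3.2,0,0,0,0],[-0.5,-3.5,0,0,0,0,0],[-0.56,-3.9,0,0,0,2,0],[-0.56,-3.9,0,0,0,2,0]],
  ],
)

```text
time_s: 4.65
eef_pos: [0.522, 0.0565, 0.2395]
orientation: [-0.0, 0.748, 0.663, -0.0]
contact_force: [0.2, -0.2, -3.5]
width: 0.079
grasp_force: 59.2
```

Emit:
apply_moves(
  steps=[
    [[-0.56,-3.9,0,0,0,2,0],[-0.56,-3.9,0,0,0,2,0],[-0.56,-3.9,0,0,0,2,0],[-0.56,-3.9,0,0,0,2,0],[-0.56,-3.9,0,0,0,2,0],[-0.56,-3.9,0,0,0,2,0],[-0.56,-3.9,0,0,0,2.4,0],[0,0,0,0,0,0,0]],
  ],
)

```text
time_s: 5.65
eef_pos: [0.4822, -0.2183, 0.2396]
orientation: [0.0, 0.661, 0.75, -0.0]
contact_force: [0.2, -0.1, -4.6]
width: 0.08
grasp_force: 59.3
```

Run:
```python
from w import *
tcp()
for _ in range(2): snapshot('top')
p,d,P=cloud('wrist');save('','w2',p);np.savez('w2.npz',p=p,P=P);tcp()
hsv=cv2.cvtColor(p,cv2.COLOR_RGB2HSV).astype(int);H,S,V=[hsv[...,i] for i in range(3)];Z=P[...,2]
m=(Z>.185)&(Z<.26)
n,lab,st,cen=cv2.connectedComponentsWithStats(m.astype(np.uint8))
for i in range(1,n):
    if st[i,4]>60:
        Q=P[lab==i];r=cv2.minAreaRect((Q[:,:2]*1000).astype(np.float32));print(st[i],r,np.percentile(Q,[2,50,98],axis=0).round(4).tolist(),p[lab==i].mean(0).round())
```

```text
t 5.65 tcp [ 0.4822 -0.2183  0.2396] ydir 7.2 z [-0.    -0.001 -1.   ] F [ 0.2 -0.1 -4.6] w 0.08 g 59.3 q7 [-0.36  0.22  0.77  1.96 -0.18  1.04  0.62]
t 5.8 tcp [ 0.4835 -0.2147  0.2393] ydir 7.4 z [-0.     0.001 -1.   ] F [-0.   0.  -4.5] w 0.078 g 59.3 q7 [-0.36  0.22  0.77  1.96 -0.18  1.04  0.62]
[279 190  18  38 578] ((479.0217590332031, -182.87661743164062), (8.12182331085205, 1.2230589389801025), 8.111289024353027) [[0.4752, -0.1837, 0.1979], [0.4791, -0.183, 0.2373], [0.4828, -0.1823, 0.2595]] [157. 119.  57.]
[ 396  226  164   34 2741] ((611.8870849609375, -199.0880584716797), (118.72496032714844, 21.477924346923828), 3.7059597969055176) [[0.5537, -0.2095, 0.1883], [0.6028, -0.2001, 0.2098], [0.6671, -0.1915, 0.212]] [162. 160. 162.]
[251 254  28  25 375] ((471.433349609375, -207.59242248535156), (13.263924598693848, 3.6609549522399902), 37.14574432373047) [[0.4656, -0.2104, 0.2443], [0.4719, -0.2056, 0.2534], [0.4771, -0.2043, 0.2597]] [94. 87. 82.]
[297 254  28  24 367] ((492.4653015136719, -204.98678588867188), (3.964805841445923, 13.405294418334961), 66.53986358642578) [[0.4862, -0.2068, 0.2441], [0.4914, -0.2038, 0.2532], [0.4986, -0.2025, 0.2598]] [95. 88. 80.]
```

View pics/w2.png

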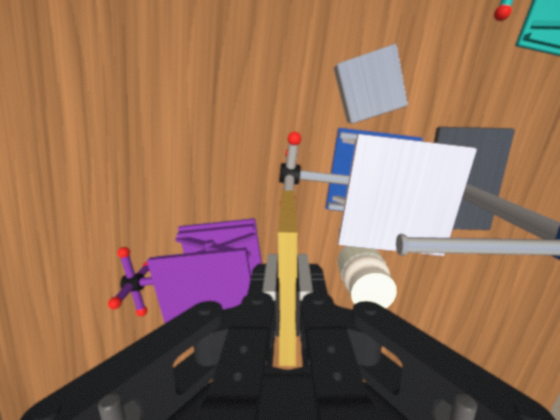

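The view shows the plate held (top edge at (288,300)), the peg running level from its collar at (402,244) to the right, platform and knob below. Fitting the peg, plate and platform.

Run:
```python
from w import *
z=np.load('w2.npz');p,P=z['p'],z['P'];Z=P[...,2]
c=calibration('wrist');K=np.array(c['K']);V=np.linalg.inv(c['view']);print('cam',V[:3,3].round(4))
def ray(u,v,h):
    r=V[:3,:3]@np.array([(u-K[0,2])/K[0,0],(v-K[1,2])/K[1,1],1]);return V[:3,3]+r*(h-V[2,3])/r[2]
m=(Z>.185)&(Z<.26)
L=[]
for u in range(420,530,10):
    r=np.where(m[220:270,u])[0]+220; L.append(ray(u,r.mean(),.205))
L=np.array(L);f=np.polyfit(L[:,0],L[:,1],1);print('peg yaw',np.degrees(np.arctan(f[0])),'y at x=.592',np.polyval(f,.592),'res',(L[:,1]-np.polyval(f,L[:,0])).std())
Q=P[m&(np.arange(560)[None]>410)&(np.arange(560)[None]<530)];print('peg top z',np.percentile(Q[:,2],[80,90,97]))
us=np.where(m[226:260,396:420].any(0))[0]+396;print('collar left',us.min(),ray(us.min(),244,.205))
# plate
S=cv2.cvtColor(p,cv2.COLOR_RGB2HSV)
b=(S[...,0]>15)&(S[...,0]<32)&(S[...,1]>110)&(Z>.13);b[:, :265]=0;b[:,310:]=0
Q=P[b];print('brass',len(Q),np.percentile(Q,[1,50,99],axis=0).round(4).tolist())
t=Q[Q[:,2]>.262];print('top face',len(t),t.mean(0),cv2.minAreaRect((t[:,:2]*1000).astype(np.float32)))
e=Q[(Q[:,2]<.255)&(Q[:,2]>.2)];print('edge',np.polyfit(e[:,2],e[:,1],1), np.median(e,0))
# platform
w=(Z>.11)&(Z<.13)&(S[...,1]<40)&(S[...,2]>150);n,lab,st,cen=cv2.connectedComponentsWithStats(w.astype(np.uint8));i=1+st[1:,4].argmax();Q=P[lab==i]
print('plat',cv2.minAreaRect((Q[:,:2]*1000).astype(np.float32)),np.median(Q[:,2]))
r=((S[...,0]<6)|(S[...,0]>174))&(S[...,1]>170);r[:,:270]=0;r[:,320:]=0
print('ball',P[r].mean(0).round(4)); k=(S[...,2]<45)&(Z<.11);k[:,:275]=0;k[:,305:]=0;k[:150]=0;k[190:]=0;print('hub',np.percentile(P[k],[5,50,95],axis=0).round(4).tolist())
```

```text
cam [ 0.4727 -0.1343  0.3827]
peg yaw 6.186054622761466 y at x=.592 -0.2025719067864318 res 0.00013333040344333123
peg top z [0.21085384 0.21120982 0.21159171]
collar left 396 [ 0.55268453 -0.20672087  0.205     ]
brass 3069 [[0.4751, -0.251, 0.2033], [0.4819, -0.2038, 0.2665], [0.4901, -0.1822, 0.2779]]
top face 2448 [ 0.48266514 -0.21275476  0.26792295] ((480.0050048828125, -193.9304962158203), (8.911614418029785, 118.91520690917969), 8.208016395568848)
edge [-0.03412644 -0.17555619] [ 0.47912436 -0.18299171  0.23505208]
plat ((588.5335693359375, -198.40298461914062), (104.45368194580078, 103.97592163085938), 0.9420791268348694) 0.11706533216629172
ball [ 0.4825 -0.1607  0.0789]
hub [[0.4746, -0.2056, 0.0634], [0.4766, -0.1947, 0.0676], [0.4916, -0.1908, 0.0702]]
```

Emit:
apply_moves(
  steps=[
    [[0,0.35,-1.45,0,0,-1.2,0],[0,0,0,0,0,0,0],[1.3,0.14,0,0,0,0,0],[1.3,0.14,0,0,0,0,0],[1.3,0.14,0,0,0,0,0],[1.3,0.14,0,0,0,0,0],[1.3,0.14,0,0,0,0,0],[0,0,0,0,0,0,0]],
  ],
)

```text
time_s: 6.8
eef_pos: [0.5494, -0.2048, 0.2246]
orientation: [0.0, 0.668, 0.745, -0.0]
contact_force: [-0.0, -0.4, -4.0]
width: 0.083
grasp_force: 59.2
```

Run:
```python
from w import *
tcp();p,d,P=cloud('wrist');a,_=snapshot('scene');b,_=snapshot('top')
r=lambda x:cv2.resize(x,(390,390),interpolation=cv2.INTER_CUBIC)
save('','w3',np.hstack([cv2.resize(p[150:420,180:560],(400,284)),r(a[110:240,130:260])[:284]]))
```

```text
t 6.8 tcp [ 0.5494 -0.2048  0.2246] ydir 6.2 z [-0.    -0.001 -1.   ] F [-0.  -0.4 -4. ] w 0.083 g 59.2 q7 [-0.33  0.35  0.73  1.85 -0.27  1.04  0.62]
```

View pics/w3.png

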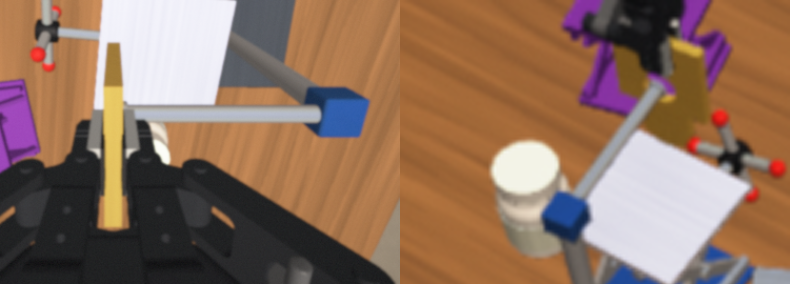

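The left crop shows the peg meeting the plate behind the collar; the right crop shows the collar end (660,90) in the hole, with no contact force. Advancing and lowering.

Emit:
apply_moves(
  steps=[
    [[1.0,0.11,0,0,0,0,0],[1.0,0.11,0,0,0,0,0],[1.0,0.11,0,0,0,0,0],[1.0,0.11,0,0,0,0,0],[0,0,-0.3,0,0,0,0],[0,0,-0.3,0,0,0,0],[0,0,-0.1,0,0,0,0],[0,0,0,0,0,0,0]],
  ],
)

```text
time_s: 7.95
eef_pos: [0.5883, -0.2007, 0.2183]
orientation: [0.0, 0.668, 0.744, 0.0]
contact_force: [-2.5, 0.6, 3.9]
width: 0.077
grasp_force: 60.6
```

Emit:
apply_moves(
  steps=[
    [[0,0,0.1,0,0,0,2.5],[0,0,0,0,0,0,2.5],[0,0,0,0,0,0,2.5],[0,0,0,0,0,0,2.5],[0,0,1,0,0,0,2.5],[0,0,2,0,0,0,2.5],[0,0,3,0,0,0,2.5],[0,0,3,0,0,0,2.5]],
  ],
)

```text
time_s: 8.95
eef_pos: [0.5886, -0.2008, 0.3113]
orientation: [0.0, 0.668, 0.744, 0.0]
contact_force: [-0.3, -0.6, 0.8]
width: 0.296
grasp_force: 0.0
```

Emit:
apply_moves(
  steps=[
    [[-3,0,0.5,0,0,0,0],[-3,0,0,0,0,0,0],[-3,0,0,0,0,0,0],[-3,0,0,0,0,0,0],[0,0,0,0,0,0,0],[0,0,0,0,0,0,0]],
  ],
)

```text
time_s: 9.7
eef_pos: [0.4692, -0.2006, 0.3149]
orientation: [0.001, 0.668, 0.744, 0.001]
contact_force: [0.1, -0.1, 0.2]
width: -0.003
grasp_force: 0.0
```

```bash
cat > k.py <<'E'
from w import *
def knob(tag,pic=False):
    tcp();p,d,P=cloud('wrist');a,_,A=cloud('scene')
    for n,im,Q in(('wrist',p,P),('scene',a,A)):
        S=cv2.cvtColor(im,cv2.COLOR_RGB2HSV);Z=Q[...,2]
        r=((S[...,0]<6)|(S[...,0]>174))&(S[...,1]>150)&(S[...,2]>70)&(abs(Q[...,0]-.485)<.03)&(abs(Q[...,1]+.199)<.07)
        k,lab,st,cen=cv2.connectedComponentsWithStats(r.astype(np.uint8))
        for i in range(1,k):
            if st[i,4]>5:
                c=np.median(Q[lab==i],0);V=np.linalg.inv(calibration(n)['view']);v=c-V[:3,3];c=c+v/np.linalg.norm(v)*.006
                print(n,'ball',c.round(4),'ang from up toward -y',np.degrees(np.arctan2(-(c[1]+.199),c[2]-.067)).round(1),'r',np.hypot(c[1]+.199,c[2]-.067).round(4))
        w=(Z>.11)&(Z<.145)&(S[...,1]<40)&(S[...,2]>150)&(abs(Q[...,0]-.588)<.05)&(abs(Q[...,1]+.198)<.05)
        b=(S[...,0]>15)&(S[...,0]<32)&(S[...,1]>110)&(Z>.13)&(abs(Q[...,0]-.588)<.03)&(abs(Q[...,1]+.2)<.06)
        if w.sum()>50: print(n,'plat z',np.median(Q[w],0).round(4))
        if b.sum()>50: print(n,'brass',b.sum(),np.percentile(Q[b],[2,50,98],axis=0).round(4).tolist(),'zmax',np.percentile(Q[b][:,2],99.5).round(4))
    if pic: save('',tag,np.hstack([cv2.resize(p,(400,300)),cv2.resize(a[110:240,130:300],(390,298))[:,:].copy() if 0 else cv2.resize(a[110:240,130:300],(400,300))]))
E
python3 -c "
from k import *
knob('w4',True)"
```

```text
t 9.7 tcp [ 0.4692 -0.2006  0.3149] ydir 6.2 z [ 0.002  0.    -1.   ] F [ 0.1 -0.1  0.2] w -0.003 g 0.0 q7 [-0.46  0.08  0.79  1.9  -0.06  1.19  0.47]
wrist ball [ 0.4826 -0.1576  0.058 ] ang from up toward -y -102.3 r 0.0424
wrist ball [ 0.4834 -0.2005  0.0994] ang from up toward -y 2.7 r 0.0325
wrist ball [ 0.4839 -0.2433  0.058 ] ang from up toward -y 101.5 r 0.0452
wrist plat z [ 0.5742 -0.1821  0.1159]
wrist brass 3905 [[0.5809, -0.2363, 0.151], [0.5852, -0.1986, 0.2259], [0.5928, -0.1683, 0.2466]] zmax 0.2469
scene ball [ 0.4831 -0.1988  0.0995] ang from up toward -y -0.4 r 0.0325
scene ball [ 0.4841 -0.2422  0.058 ] ang from up toward -y 101.8 r 0.0442
scene ball [ 0.4818 -0.1567  0.0575] ang from up toward -y -102.7 r 0.0433
scene plat z [ 0.5957 -0.1848  0.1144]
scene brass 799 [[0.5843, -0.2343, 0.1456], [0.5917, -0.1985, 0.2133], [0.5967, -0.1668, 0.246]] zmax 0.2466
```

View pics/w4.png

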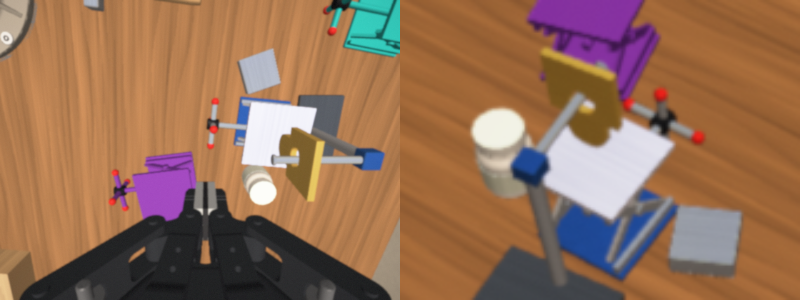

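The plate hangs on the peg, released; left picture shows the plate at (303,165) and the knob at (213,125), spoke now upright. The knob was about 55° off at the start and the platform has sunk about 3 mm, so I'll move to the knob and check for drift.

Emit:
apply_moves(
  steps=[
    [[0.4,1.8,-4,0,0,0,0],[0.4,1.8,-4,0,0,0,0],[0.4,1.9,-4,0,0,0,0],[0,0,-2.5,0,0,0,0],[0,0,0,0,0,0,0],[0,0,0,0,0,0,0]],
  ],
)

```text
time_s: 10.55
eef_pos: [0.4811, -0.1461, 0.1697]
orientation: [0.0, 0.668, 0.744, -0.0]
contact_force: [-0.2, 0.4, -0.9]
width: 0.001
grasp_force: 0.0
```

```bash
sed -i 's/c\[2\]-.067/c[2]-.058/g;s/c\[1\]+.199)/c[1]+.2)/g' k.py; python3 -c "
from k import *
knob('w5')"
```

```text
t 10.55 tcp [ 0.4811 -0.1461  0.1697] ydir 6.2 z [ 0.    -0.001 -1.   ] F [-0.2  0.4 -0.9] w 0.001 g 0.0 q7 [-0.45  0.26  0.72  2.08 -0.23  0.87  0.51]
wrist ball [ 0.4827 -0.1581  0.0547] ang from up toward -y -94.5 r 0.041
wrist ball [ 0.4776 -0.2041  0.0136] ang from up toward -y 174.7 r 0.0447
wrist plat z [ 0.5893 -0.1771  0.1156]
wrist brass 2715 [[0.5805, -0.1989, 0.1426], [0.5835, -0.1704, 0.1877], [0.5888, -0.1672, 0.224]] zmax 0.2263
scene ball [ 0.4832 -0.196   0.0984] ang from up toward -y -5.6 r 0.0405
scene ball [ 0.4833 -0.2417  0.0605] ang from up toward -y 86.5 r 0.0428
scene ball [ 0.4821 -0.1571  0.0533] ang from up toward -y -96.2 r 0.0422
scene plat z [ 0.5957 -0.1848  0.1141]
scene brass 805 [[0.5843, -0.2345, 0.1457], [0.5918, -0.1982, 0.2123], [0.5966, -0.1667, 0.2458]] zmax 0.247
```

The knob creeps back about 6.5°/s (platform −0.36 mm/s), so I'll work in quick strokes and hand in straight after the last one. First stroke.

Emit:
apply_moves(
  steps=[
    [[0.2,0,-4,0,0,0,0],[0,0,-4,0,0,0,0],[0,-0.5,-1.2,0,0,0,0],[0,-1.4,0,0,0,0,0],[0,-1.2,0,0,0,0,0],[0,-1.2,0,0,0,0,0],[0,-1.2,0,0,0,0,0],[0,-1.2,0,0,0,0,0]],
  ],
)

```text
time_s: 11.65
eef_pos: [0.4828, -0.2127, 0.0774]
orientation: [-0.0, 0.668, 0.745, 0.001]
contact_force: [-0.7, 5.0, 3.4]
width: 0.005
grasp_force: 2.3
```

```bash
python3 -c "
from k import *
knob('w5')"
```

```text
t 11.65 tcp [ 0.4828 -0.2127  0.0774] ydir 6.2 z [ 0.001  0.001 -1.   ] F [-0.7  5.   3.4] w 0.005 g 2.3 q7 [-0.2   0.45  0.62  2.09 -0.4   0.71  0.79]
wrist ball [ 0.4826 -0.1634  0.0359] ang from up toward -y -121.1 r 0.0419
wrist ball [ 0.483  -0.1772  0.0943] ang from up toward -y -32.2 r 0.0423
wrist plat z [ 0.5639 -0.1893  0.1189]
scene ball [ 0.4827 -0.1773  0.0953] ang from up toward -y -31.3 r 0.0432
scene ball [ 0.4835 -0.1629  0.0378] ang from up toward -y -118.6 r 0.0414
scene plat z [ 0.5959 -0.1841  0.1177]
scene brass 814 [[0.5831, -0.2344, 0.1453], [0.5916, -0.198, 0.2136], [0.5967, -0.167, 0.2457]] zmax 0.2467
```

Emit:
apply_moves(
  steps=[
    [[0,0,4.2,0,0,0,0],[0,3.4,0,0,0,0,0],[0,3.4,0,0,0,0,0],[0,0,-3.95,0,0,0,0],[0,-1.5,0,0,0,0,0],[0,-1.7,0,0,0,0,0],[0,-1.8,0,0,0,0,0],[0,-1.8,0,0,0,0,0]],
  ],
)

```text
time_s: 12.75
eef_pos: [0.4826, -0.2143, 0.0808]
orientation: [0.0, 0.668, 0.744, 0.0]
contact_force: [-0.3, 5.4, 2.2]
width: 0.0
grasp_force: 2.3
```

```bash
python3 -c "
from k import *
knob('w5')"
```

```text
t 12.75 tcp [ 0.4826 -0.2143  0.0808] ydir 6.1 z [ 0.001  0.001 -1.   ] F [-0.3  5.4  2.2] w 0.0 g 2.3 q7 [-0.2   0.45  0.62  2.09 -0.4   0.72  0.78]
wrist ball [ 0.4826 -0.1633  0.0385] ang from up toward -y -117.9 r 0.0406
wrist ball [ 0.483  -0.1774  0.097 ] ang from up toward -y -30.2 r 0.0446
wrist plat z [ 0.5625 -0.1897  0.1239]
scene ball [ 0.4823 -0.1773  0.0973] ang from up toward -y -30.0 r 0.0449
scene ball [ 0.4819 -0.1625  0.0396] ang from up toward -y -116.1 r 0.0408
scene plat z [ 0.5972 -0.1825  0.1228]
scene brass 807 [[0.5835, -0.2343, 0.147], [0.5917, -0.1981, 0.2137], [0.5966, -0.1667, 0.2454]] zmax 0.2467
```

Emit:
apply_moves(
  steps=[
    [[0,0,4.2,0,0,0,0],[0,3.4,0,0,0,0,0],[0,3.4,0,0,0,0,0],[0,0,-3.95,0,0,0,0],[0,-1.5,0,0,0,0,0],[0,-1.7,0,0,0,0,0],[0,-1.8,0,0,0,0,0],[0,-1.8,0,0,0,0,0]],
  ],
)

```text
time_s: 13.85
eef_pos: [0.4825, -0.2146, 0.0835]
orientation: [0.0, 0.669, 0.744, 0.0]
contact_force: [0.2, 5.2, 2.7]
width: -0.0
grasp_force: 2.3
```

Emit:
apply_moves(
  steps=[
    [[0,0,4.2,0,0,0,0],[0,3.4,0,0,0,0,0],[0,3.4,0,0,0,0,0],[0,0,-3.95,0,0,0,0],[0,-1.5,0,0,0,0,0],[0,-1.7,0,0,0,0,0],[0,-1.8,0,0,0,0,0],[0,-1.8,0,0,0,0,0]],
  ],
)

```text
time_s: 14.85
eef_pos: [0.4825, -0.2156, 0.0865]
orientation: [0.0, 0.669, 0.743, 0.0]
contact_force: [-0.2, 4.4, 2.3]
width: 0.001
grasp_force: 2.2
```

```bash
python3 -c "
from k import *
knob('w5')"
```

```text
t 14.85 tcp [ 0.4825 -0.2156  0.0865] ydir 6.1 z [ 0.001  0.    -1.   ] F [-0.2  4.4  2.3] w 0.001 g 2.2 q7 [-0.21  0.44  0.63  2.09 -0.39  0.73  0.78]
wrist ball [ 0.4825 -0.1633  0.0436] ang from up toward -y -111.4 r 0.0385
wrist ball [ 0.483  -0.1774  0.102 ] ang from up toward -y -27.2 r 0.049
wrist plat z [ 0.5599 -0.1893  0.1339]
scene ball [ 0.4858 -0.2361  0.0865] ang from up toward -y 51.8 r 0.0468
scene ball [ 0.4821 -0.1783  0.1018] ang from up toward -y -26.3 r 0.0485
scene ball [ 0.482  -0.1625  0.0454] ang from up toward -y -108.6 r 0.0386
scene plat z [ 0.5993 -0.1802  0.1327]
scene brass 799 [[0.5844, -0.234, 0.1457], [0.5917, -0.1984, 0.2139], [0.5967, -0.1669, 0.2456]] zmax 0.2463
```

Emit:
apply_moves(
  steps=[
    [[0,0,4.2,0,0,0,0],[0,3.4,0,0,0,0,0],[0,3.4,0,0,0,0,0],[0,0,-4.0,0,0,0,0],[0,-1.5,0,0,0,0,0],[0,-1.6,0,0,0,0,0],[0,-1.2,0,0,0,0,0],[0,-0.4,0,0,0,0,0]],
  ],
)

```text
time_s: 15.95
eef_pos: [0.4829, -0.1935, 0.0877]
orientation: [0.001, 0.669, 0.744, 0.0]
contact_force: [0.2, 5.4, 6.7]
width: -0.003
grasp_force: 3.7
```

```bash
sed -i 's/c\[2\]-.058/c[2]-.0685/g' k.py; python3 -c "
from k import *
knob('w6')"
```

```text
t 15.95 tcp [ 0.4829 -0.1935  0.0877] ydir 6.1 z [ 0.001 -0.    -1.   ] F [0.2 5.4 6.7] w -0.003 g 3.7 q7 [-0.25  0.43  0.63  2.1  -0.38  0.72  0.73]
wrist ball [ 0.4824 -0.1607  0.0821] ang from up toward -y -70.9 r 0.0407
wrist ball [ 0.4849 -0.2184  0.1107] ang from up toward -y 23.5 r 0.0465
wrist plat z [ 0.5615 -0.1749  0.1367]
wrist brass 1087 [[0.5831, -0.2134, 0.1378], [0.5849, -0.2044, 0.1427], [0.5866, -0.1924, 0.1484]] zmax 0.1489
scene ball [ 0.4819 -0.1602  0.0815] ang from up toward -y -71.9 r 0.041
scene ball [ 0.4838 -0.1828  0.0274] ang from up toward -y -157.3 r 0.0442
scene plat z [ 0.5994 -0.1793  0.1355]
scene brass 802 [[0.5847, -0.2346, 0.1459], [0.5917, -0.1988, 0.2147], [0.5967, -0.1672, 0.2469]] zmax 0.2476
```

Emit:
apply_moves(
  steps=[
    [[0,-0.3,0,0,0,0,0],[0,0,0,0,0,0,0],[0,1.0,0,0,0,0,0],[0,0,4,0,0,0,0],[0,0,3,0,0,0,0]],
  ],
)

```text
time_s: 16.68
eef_pos: [0.4824, -0.1844, 0.1573]
orientation: [0.0, 0.668, 0.744, -0.0]
contact_force: [1.4, 0.5, 0.2]
width: -0.001
grasp_force: 0.0
```

```bash
python3 -c "
from k import *
knob('w7',True)"
```

```text
t 16.68 tcp [ 0.4824 -0.1844  0.1573] ydir 6.2 z [-0.    -0.001 -1.   ] F [1.4 0.5 0.2] w -0.001 g 0.0 q7 [-0.36  0.31  0.72  2.06 -0.27  0.86  0.62]
wrist ball [ 0.4826 -0.162   0.0859] ang from up toward -y -65.5 r 0.0409
wrist plat z [ 0.5794 -0.1769  0.1371]
wrist brass 9015 [[0.5805, -0.2184, 0.1447], [0.5834, -0.1888, 0.1864], [0.5902, -0.168, 0.2161]] zmax 0.2181
scene ball [ 0.4826 -0.2172  0.1051] ang from up toward -y 25.1 r 0.0409
scene ball [ 0.4821 -0.1618  0.0859] ang from up toward -y -65.5 r 0.041
scene ball [ 0.4831 -0.1801  0.0281] ang from up toward -y -153.8 r 0.0446
scene plat z [ 0.5996 -0.1797  0.1357]
scene brass 795 [[0.5845, -0.2346, 0.1467], [0.5917, -0.1988, 0.2146], [0.5966, -0.1671, 0.2473]] zmax 0.2482
```

View pics/w7.png

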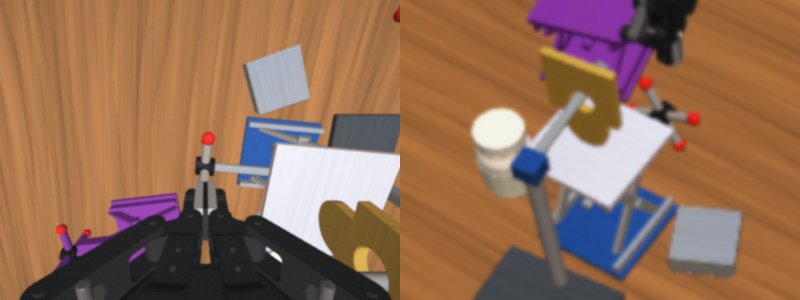

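The pictures show the plate standing on the platform under the peg, lifted about 1.4 mm, with the gripper clear of the knob. Even with the creep, about 1 mm remains a second from now, so I'm handing in.

```bash
python3 -c "
from cell import *
print(job_done())"
```

```text
the job is handed in; nothing more can be done
None
```

The job is handed in: the brass plate hangs released on the peg, and the jack platform is raised to touch it, lifting it about 1.4 mm by camera; the knob creeps back slowly on its own (about 0.36 mm/s at the platform), so I expect about 1 mm left after the judged second, and the verdict was not shown.

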